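Roll the resting vial into the end cradle and bolt it in

TASK

The medium in the vial lying on the white rest board has only just set, so the vial must not be picked up or knocked: with closed fingertips pressing lightly on its top, roll it slowly over both low ribs into the last cradle, where it lies between the second rib and the upright end stop. Touch the vial only from above, never from behind or by gripping it, and do not press hard, as the glass is thin. Then push the board's slide bolt fully home behind the vial, let go, and leave the other things on the table where they are.

Things in the scene. Friction and masses are not known exactly. Their poses are not given: they have to be found in the camera images.
- board: White plastic rest board, fixed to the table, deck top 12 mm above it. Origin on the table under the track's middle; deck spans x -75..75, y -150..80 mm. The vial rolls along the board's +x (roughly away from the robot), starting between front lip (x = -66, 7 mm above the deck) and rib 1. Side walls, 8 mm above the deck, at y = +-70..76.
- rib_1 (a point): Top middle of rib 1, a plain metal ridge along the board's y, 136 mm long, 3 mm high above the deck, crest 1.5 mm wide, flanks of 28 degrees (13 mm wide at its foot) at board x = -20 mm. A vial let go while it leans half up a rib rolls back off it; once past the crest it drops on into the next cradle. Axes as the board's.
- rib_2 (a point): Top middle of rib 2, alike, at board x = 0. Axes as the board's.
- stop_top (a point): Top middle of the upright end stop, a white bar along y, 150 mm long, from board x = 23.5 to 33.5 mm, 18 mm above the deck. Axes as the board's.
- vial: Glass rearing vial with brown medium, lying on its side across the track; rolls freely as a cylinder 24.2 mm in diameter, 129 mm long, about 55 g. Origin at the centre of its round bottom, z along its axis (about the board's -y); x, y turn as it rolls. Under a moving fingertip it goes half as far as the fingertip. A rib lifts it 3 mm. Contact is stiff (1 mm too deep is some 10 N); over 20 N cracks it.
- vial_mid (a point): Middle of the vial's length on its axis, 12.1 mm above whatever the vial lies on.
- cradle_end (a point): Where vial_mid must end: the centre of the vial when it lies in the last cradle, between rib 2 and the end stop, with about 1 mm of play. 10.5 mm beyond the board's origin along x, 24.1 mm above the table. Axes as the board's.
- cradle_mid (a point): Where the vial's centre is when it lies in the middle cradle between the two ribs: board x = -10 mm, 24.1 mm above the table. Axes as the board's.
- bolt (a joint): Slide bolt on the board's -y side, m: 0 drawn back, 0.030 fully home (hard stop). Slides along the board's +y with about 2.5 N friction and stays where left. Home, its 6 mm rod, 14 mm above the deck, lies 1.5 to 4 mm behind the vial in the last cradle and keeps it from rolling back.
- bolt_knob (a point): Top of the bolt's upright post, on its axis, 62 mm above the table: a dark steel pin of 12 mm diameter with a black 15 mm cap (the top 6 mm), starting 14 mm above the table. Drawn back it stands at board x = -7.2, y = -130 mm; home at y = -100 mm. A guide block for the rod, 22 mm along x, 36 mm above the table, spans y = -92 to -78 mm.
- tally_counter: Grey hand tally counter, 52 x 71 x 28 mm, on the table at the board's +y side; leave alone. Origin under its centre.
- eraser: Small eraser in a card sleeve, 18 x 40 x 13 mm, on the table at the board's near edge; leave alone. Origin under its centre.
- dropper_bottle: Amber dropper bottle, 33 mm diameter, 99 mm tall, behind the board's far edge; leave alone. Origin under its centre.
- sticky_notes: Block of sticky notes, 51 x 51 x 20 mm, behind the board's far edge; leave alone. Origin under its centre.
- swab_cup: Clear cup with swabs, 82 mm diameter, 85 mm tall, to the right at the back; leave alone. Origin under its centre.
Things that resemble listed ones, but are neither listed nor needed, are in the scene too. Leave any purple look-alike of the vial alone.

How it is judged:
On the way, in this order (a step that is already met when the one before it is completed fails the run):
1. the vial is over rib 1, in the stretch between the ribs, pressed by the fingertips (x of vial_mid in the frame of cradle_mid between -0.008 and 0.008 m and contact force between the fingers and vial above 0.8 N), for 0.1 s.
2. the vial lies in the last cradle while the bolt is still drawn back (x of vial_mid in the frame of cradle_end between -0.003 and 0.003 m and z of vial_mid in the frame of cradle_end between -0.003 and 0.0013 m and y of vial_mid in the frame of cradle_end between -0.008 and 0.008 m and angle between the z axis of vial and the y axis of board, either way round below 0.08 rad and value of joint bolt below 0.01 m), for 0.2 s.
At the end, for the whole second after the job is handed in: The vial lies at rest in the last cradle (its middle within 3 mm of the cradle centre along the rolling direction, within 8 mm sideways, down on the deck, parallel to the ribs within 0.08 rad), the bolt is within 3 mm of fully home, and the fingers are off the vial (x of vial_mid in the frame of cradle_end between -0.003 and 0.003 m and z of vial_mid in the frame of cradle_end between -0.003 and 0.0013 m and y of vial_mid in the frame of cradle_end between -0.008 and 0.008 m and angle between the z axis of vial and the y axis of board, either way round below 0.08 rad and value of joint bolt above 0.027 m and linear speed of vial below 0.02 m/s and contact force between the fingers and vial below 0.1 N); the robot touches nothing.
It fails at once if the fingers press on the vial with more than 20 N (contact force between the fingers and vial above 20 N).
It fails at once if the vial is shoved from behind or gripped: fingers touch it with the grasp point less than 46 mm above the table (tips below the upper part of the vial) (contact force between the fingers and vial above 0.5 N and z of the grasp point in the frame of board below 0.046 m).
It fails at once if the vial is lifted more than 8 mm off the deck (z of vial_mid in the frame of cradle_end above 0.008 m).
It fails at once if the vial is knocked: it moves faster than 0.3 m/s (linear speed of vial above 0.3 m/s).
It fails at once if another thing is moved more than 15 mm (distance of any of tally_counter, eraser, dropper_bottle, sticky_notes, swab_cup from where it was at the start of the episode above 0.015 m).
It also fails if it takes over 72 s, if anything falls off the work surface, if the arm or the gripper's body presses on something with over 40 N, if the wrist force passes 120 N, or if a joint passes its speed limit or range.

ROBOT

A 6-joint arm with a two-finger parallel gripper is mounted at the origin on a cart in front of the work surface, level with it; the furniture and walls round the work are solid. World frame = base frame: x ahead of the robot, y to its left, z up, the work surface at z = 0. Lengths are in m, angles in rad, forces in N, time in s.
With the tool pointing down it reaches from about 0.3 to 0.825 m from the base axis. Payload 5.4 kg.
Tool frame: the origin (TCP) lies on the front face of the gripper's body, between the roots of the fingers; the fingertips stand 88 mm ahead of it and the grasp point (between the pads) lies 69 mm ahead of it; z points along the fingers, x is the direction in which the jaws open and shut, and the axes are right-handed (so a half turn about z gives the same grasp; the last joint's range is limited). The gripper opens to 92 mm and grips with 3 to 60 N. Pads are 20 mm wide; open, the fingers measure 128 mm over their backs; the gripper's body (75 mm by 189 mm) begins 69 mm behind the grasp point.
Start: joints at [1.003, 0.158, 1.597, -0, 1.386, -0.21], TCP at [0.201, 0.539, 0.303] pointing down, gripper open.
Joint ranges: [-2.91, 2.91], [-0.94, 2.29], [0.18, 2.7], [-1.29, 4.43], [0.17, 2.64], [-3, 3]. Speed limits (rad/s): [2.57, 2.57, 3.14, 3.14, 3.14, 3.14].

INTERFACE

Orientations are given as a rotation vector (axis times angle).
In Python, from bench import arm gives the robot as it stands. The module is installed in compiled form; this text tells all that it offers. Calls block until the motion is done:
- arm.movep(position, orientation): joint-space move of the TCP to a pose.
- arm.move_linear(position, speed=0.15, rot=None): straight line of the TCP; rot=None keeps the orientation; speed is the mean speed in m/s.
- arm.movej(angles): joint-space move.
- arm.gripper_to(opening): finger opening in m; the grip force is fixed at half the most; returns when the fingers have stopped.
- arm.wait(seconds).
- arm.inverse_kinematics(position, orientation): joint angles nearest the present ones, or None.
- arm.capture(name): name is "side" or "top" or "wrist"; returns the picture (384x512x3 uint8, blue, green, red); there is no depth.
- arm.camera_info(name): a dict with "camera_matrix" (3x3 intrinsics, pixels), "k1" (the pictures are not rectified: a ray, as slopes to the right and down, at radius r is drawn at 1 + k1 r^2 times it, then the intrinsics apply), "T" (4x4, takes a point from camera to world coordinates); the wrist camera has in their place "hand_eye" (4x4, takes a point from camera to tool coordinates, whose origin is the TCP and whose axes are the tool frame's). Camera axes: x right, y down, z forward; pixel columns grow to the right and rows downward; lengths in m; the calibration is good to about 2 mm. A picture is of the moment at which its call begins: read the wrist's pose just before it. camera_info takes no time and is no camera call.
A pose or a line that the arm cannot do raises arm.MotionError and nothing moves.
- arm.close_job(): hands the job in, once; it reports no verdict.
Readings, each from a call of its own:
- arm.get_time(): time.
- arm.get_qpos(): joint angles.
- arm.get_joint_vel(): joint speeds.
- arm.get_tau(): joint torques, N m.
- arm.get_ee_pos(): TCP position.
- arm.get_ee_rot(): TCP orientation.
- arm.get_contact_force(): force on the tool from outside, world axes, zero at the start.
- arm.get_moment(): the same for the moment, N m.
- arm.get_opening(): finger opening in m.
Only numpy, scipy, OpenCV 4.12 (cv2) and the standard library are available. Lean on these libraries where they do the work, as an engineer would, in place of code of your own. Each camera call takes 0.05 s, during which the arm holds its last target.

## Working session

There is one attempt and no reset: what is moved stays moved. The work goes in short steps, each a Python script; the robot and the scene stay as the last script left them, time stands still between calls to the robot, and variables do not carry over. Pictures are saved under pics/ and viewed, and the job is handed in when it is done.

```bash
mkdir -p pics; ls
python3 - <<'E'
from bench import arm
import cv2,numpy as np
np.set_printoptions(precision=4,suppress=True)
print(arm.get_time(),arm.get_ee_pos(),arm.get_ee_rot(),arm.get_opening(),arm.get_contact_force())
for n in("side","top","wrist"):
    p=arm.get_ee_pos()
    cv2.imwrite(f"pics/{n}0.png",arm.capture(n)); print(n,arm.camera_info(n))
E
```

```text
pics
0.0 [0.2011 0.5382 0.3017] [ 2.5807  1.7903 -0.0027] 0.09202340157940989 [-0.2227 -0.5567 -0.69  ]
side {'camera_matrix': array([[412.0664,   0.    , 254.424 ],
       [  0.    , 412.0664, 189.6062],
       [  0.    ,   0.    ,   1.    ]]), 'k1': -0.012479686281678684, 'T': array([[-0.9529, -0.2731,  0.1319,  0.4029],
       [-0.3032,  0.8474, -0.4359,  0.7498],
       [ 0.0073, -0.4554, -0.8903,  1.0912],
       [ 0.    ,  0.    ,  0.    ,  1.    ]])}
top {'camera_matrix': array([[354.6511,   0.    , 259.5276],
       [  0.    , 354.6511, 186.8571],
       [  0.    ,   0.    ,   1.    ]]), 'k1': -0.10769265087366249, 'T': array([[-0.0025, -0.9933,  0.1152,  0.4209],
       [-1.    ,  0.0034,  0.0074,  0.2338],
       [-0.0077, -0.1152, -0.9933,  1.2031],
       [ 0.    ,  0.    ,  0.    ,  1.    ]])}
wrist {'camera_matrix': array([[288.6748,   0.    , 253.9419],
       [  0.    , 288.6748, 191.7415],
       [  0.    ,   0.    ,   1.    ]]), 'k1': 0.0032894027118824305, 'hand_eye': array([[ 1.    , -0.0002, -0.0009, -0.0001],
       [ 0.0004,  0.9634,  0.268 , -0.0759],
       [ 0.0008, -0.268 ,  0.9634, -0.0811],
       [ 0.    ,  0.    ,  0.    ,  1.    ]])}
```

View pics/side0.png

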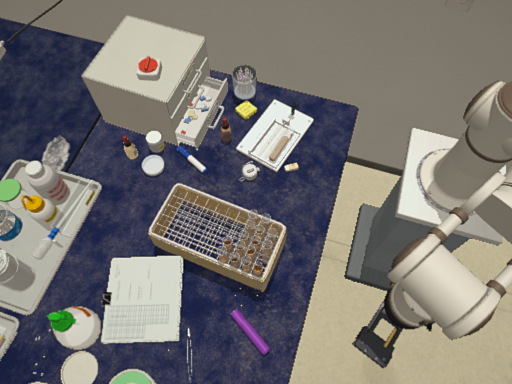

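View pics/top0.png

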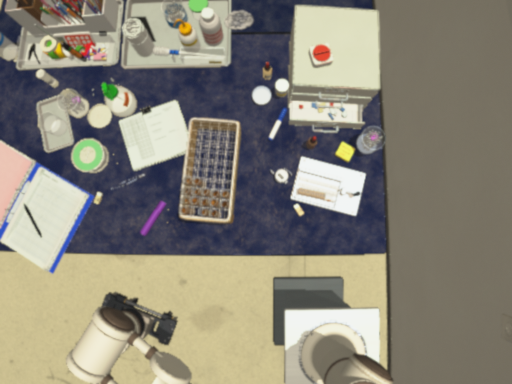

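View pics/wrist0.png

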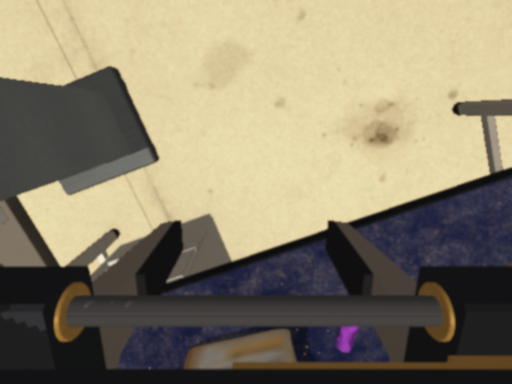

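The board with the vial lying on it is at top (328,187) and side (275,135). The purple vial-like item at top (153,218) is the look-alike, far from the board. Next I'll get a rough location and bring in the wrist camera.

```bash
cat > h.py <<'E'
from bench import arm
import cv2,numpy as np
from scipy.spatial.transform import Rotation as R
np.set_printoptions(precision=4,suppress=True)
def camT(n,pose=None):
    i=arm.camera_info(n)
    if n!="wrist": return i,np.array(i["T"])
    p,r=pose; T=np.eye(4);T[:3,:3]=R.from_rotvec(r).as_matrix();T[:3,3]=p
    return i,T@np.array(i["hand_eye"])
def ray(n,uv,pose=None):
    i,T=camT(n,pose);K=i["camera_matrix"]
    d=np.array([(uv[0]-K[0,2])/K[0,0],(uv[1]-K[1,2])/K[1,1]]);s=d.copy()
    for _ in range(20): s=d/(1+i["k1"]*(s@s))
    v=T[:3,:3]@np.array([s[0],s[1],1]);return T[:3,3],v/np.linalg.norm(v)
def onz(n,uv,z,pose=None):
    o,v=ray(n,uv,pose);return o+v*(z-o[2])/v[2]
def proj(n,P,pose=None):
    i,T=camT(n,pose);K=i["camera_matrix"];c=T[:3,:3].T@(np.asarray(P)-T[:3,3]);s=c[:2]/c[2];s=s*(1+i["k1"]*(s@s))
    return np.array([K[0,0]*s[0]+K[0,2],K[1,1]*s[1]+K[1,2]])
def tri(rs):
    A=np.zeros((3,3));b=np.zeros(3)
    for o,v in rs:
        M=np.eye(3)-np.outer(v,v);A+=M;b+=M@o
    return np.linalg.solve(A,b)
def down(yaw): # tool x axis at world angle yaw
    x=np.array([np.cos(yaw),np.sin(yaw),0]);z=np.array([0,0,-1.])
    return R.from_matrix(np.c_[x,np.cross(z,x),z]).as_rotvec()
E
python3 - <<'E'
from h import *
for n in("side","top"):
    im=cv2.imread(f"pics/{n}0.png")
    x,y=(265,130) if n=="side" else (328,187)
    c=im[y-60:y+60,x-80:x+80];cv2.imwrite(f"pics/{n}0c.png",cv2.resize(c,(800,600),interpolation=cv2.INTER_CUBIC))
print(onz("top",(328,187),.012),onz("side",(275,135),.012))
for uv in [(303,157),(365,171),(357,215),(292,201)]: print(onz("top",uv,.012))
print("purple",onz("top",(153,218),.01))
print(R.from_rotvec(arm.get_ee_rot()).as_matrix())
E
```

```text
[0.5577 0.0106 0.012 ] [0.5596 0.0169 0.012 ]
[0.6612 0.0938 0.012 ]
[ 0.6124 -0.1187  0.012 ]
[ 0.4623 -0.0859  0.012 ]
[0.5107 0.1335 0.012 ]
purple [0.4539 0.6048 0.01  ]
[[ 0.3502  0.9367 -0.0008]
 [ 0.9367 -0.3502 -0.0013]
 [-0.0015 -0.0003 -1.    ]]
```

View pics/side0c.png

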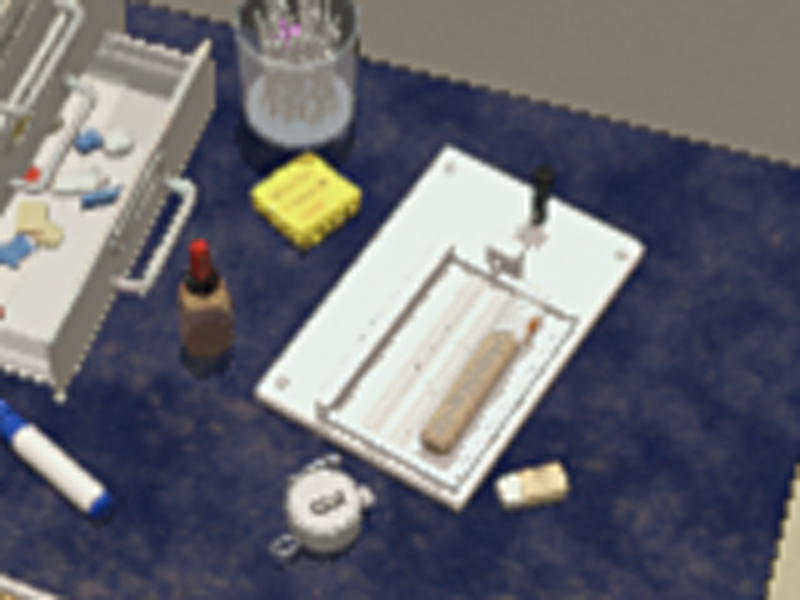

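View pics/top0c.png

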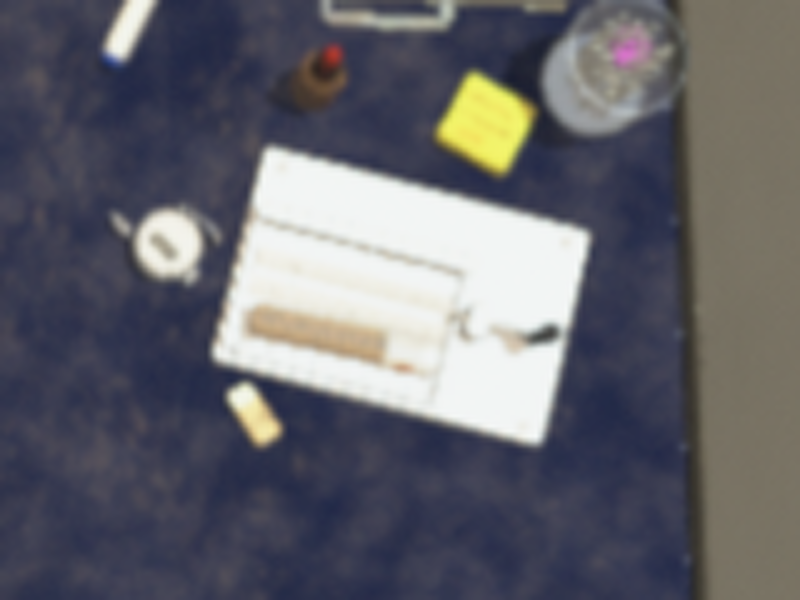

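The board's yaw is about -12.9°, with its centre around (0.56, 0.01). The corner distances fit 230x150 mm. I'll close the gripper and view from above with the tool's x along the board's x.

Run:
```python
from h import *
yaw=np.radians(-12.9)
# corners world: far+y (.6612,.0938) etc. ; centre of deck at board y=-35
c=np.mean([[0.6612,0.0938],[0.6124,-0.1187],[0.4623,-0.0859],[0.5107,0.1335]],0)
ey=np.array([-np.sin(yaw),np.cos(yaw)]);ex=np.array([np.cos(yaw),np.sin(yaw)])
o=c+ey*.035;print("origin",o)
arm.gripper_to(0.0);print(arm.get_time(),arm.get_opening())
p=o-ey*.085
arm.movep([p[0],p[1],.26],down(yaw));arm.wait(.2)
print(arm.get_time(),arm.get_qpos(),arm.get_contact_force())
pose=(arm.get_ee_pos(),arm.get_ee_rot());print(pose)
np.save("pose1.npy",np.array(pose))
cv2.imwrite("pics/w1.png",arm.capture("wrist"))
```

```text
origin [0.5695 0.0398]
1.5 0.00023056338900308393
4.1167 [-0.296   0.1355  1.7088  0.0001  1.2972 -0.0718] [-0.9827 -0.4708  0.8158]
(array([ 0.5505, -0.0425,  0.26  ]), array([-3.1218,  0.3514, -0.0001]))
```

```bash
python3 -c "
import cv2;i=cv2.imread('pics/w1.png');cv2.imwrite('pics/w1b.png',cv2.resize(i,(800,600),interpolation=cv2.INTER_CUBIC))"
```

```text
(no output)
```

View pics/w1b.png

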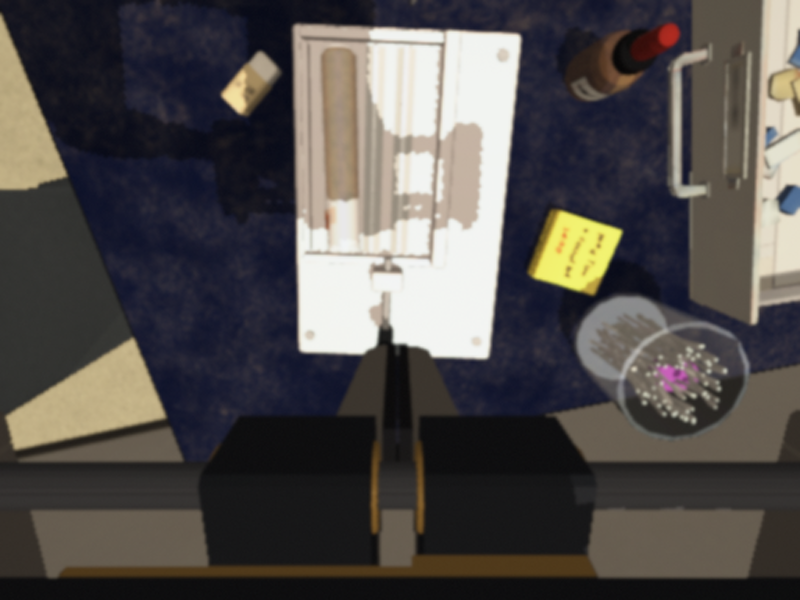

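The wrist view (800-wide scale) shows the deck corners at about (293,24), (520,34), (490,358) and (300,352). The vial runs from (340,50) to (340,250), with its neck toward -y. The bolt knob is at about (385,330), half hidden by the fingers. The end stop is at column 440. Now I'll measure.

```bash
cat > meas.py <<'E'
from h import *
im=cv2.imread("pics/w1.png");pose=np.load("pose1.npy")
hsv=cv2.cvtColor(im,cv2.COLOR_BGR2HSV)
m=((hsv[...,2]>110)&(hsv[...,1]<110)).astype(np.uint8)*255
m[:, :185]=0;m[:,335:]=0;m[232:]=0
m=cv2.morphologyEx(m,cv2.MORPH_CLOSE,np.ones((5,5)))
cs,_=cv2.findContours(m,cv2.RETR_EXTERNAL,cv2.CHAIN_APPROX_NONE)
c=max(cs,key=cv2.contourArea);print(cv2.contourArea(c),cv2.boundingRect(c))
pts=c[:,0].astype(float)
W=np.array([onz("wrist",p,.012,pose)[:2] for p in pts])
# straight edges by rotated rect
(rc,sz,a)=cv2.minAreaRect((W*1000).astype(np.float32));print(rc,sz,a)
box=cv2.boxPoints((rc,sz,a))/1000
edges=[]
for k in range(4):
    a0,b0=box[k],box[(k+1)%4];L=np.linalg.norm(b0-a0);d=(b0-a0)/L;n=np.array([-d[1],d[0]])
    t=(W-a0)@d;s=(W-a0)@n
    sel=(abs(s)<.005)&(t>.02)&(t<L-.02)
    vx,vy,x0,y0=cv2.fitLine((W[sel]*1000).astype(np.float32),cv2.DIST_HUBER,0,.01,.01).ravel()
    print(k,sel.sum(),"ang",np.degrees(np.arctan2(vy,vx)),"pt",x0,y0,"L",L, "mid",(a0+b0)/2)
    edges.append((np.array([x0,y0])/1000,np.array([vx,vy])))
np.save("edges.npy",np.array(edges))
E
python3 meas.py
```

```text
27625.0 (187, 15, 147, 215)
(563.6558837890625, 8.282218933105469) (228.98403930664062, 150.38491821289062) 74.88639068603516
0 53 ang -14.910092 pt 525.9064 -99.32603 L 0.1503849 mid [ 0.5338 -0.1022]
1 172 ang 74.78955 pt 636.7238 -6.4545383 L 0.22898403 mid [ 0.6362 -0.0113]
2 109 ang -14.780342 pt 590.097 119.043304 L 0.1503849 mid [0.5935 0.1188]
3 173 ang 74.493065 pt 493.77896 33.679367 L 0.22898403 mid [0.4911 0.0279]
```

```bash
cat > vial.py <<'E'
from h import *
yaw=np.radians(-15.1);ex=np.array([np.cos(yaw),np.sin(yaw)]);ey=np.array([-np.sin(yaw),np.cos(yaw)])
O=np.array([.5637,.0083])+ey*.035
def b(P): d=np.asarray(P)[:2]-O; return np.array([d@ex,d@ey])*1000
if __name__=="__main__":
    im=cv2.imread("pics/w1.png");pose=np.load("pose1.npy");print("O",O)
    hsv=cv2.cvtColor(im,cv2.COLOR_BGR2HSV);print(hsv[60:100:10,218], hsv[60,230:250:4])
    m=((hsv[...,1]>60)&(hsv[...,0]<25)&(hsv[...,2]<200)).astype(np.uint8)*255
    m[:, :195]=0;m[:,245:]=0;m[150:]=0
    cs,_=cv2.findContours(m,cv2.RETR_EXTERNAL,cv2.CHAIN_APPROX_NONE);c=max(cs,key=cv2.contourArea)
    print(cv2.boundingRect(c));
    W=np.array([onz("wrist",p,.0241,pose)[:2] for p in c[:,0].astype(float)])
    r=cv2.minAreaRect((W*1000).astype(np.float32));print(r, "board",[b(q/1000) for q in cv2.boxPoints(r)])
    for nm,uv,z in [("stop L/R top row150",(278,96),.03),("stop",(284,96),.03),("knobtop",(246,210),.062),("guide",(247,178),.036),("vialneckend",(220,158),.0241),("rib?",(256,80),.015)]:
        print(nm,b(onz("wrist",uv,z,pose)))
    for k,P in {"O":[0,0,.012],"r1":[-20,0,15],"r2":[0,0,15],"stop":[28.5,0,30],"knob":[-7.2,-130,62],"cmid":[-10,0,24]}.items():
        X=O+ex*P[0]/1e3+ey*P[1]/1e3;print(k,proj("wrist",[*X,P[2]/1e3],pose),X)
    v=im.copy()
    for P in [(-20,-68,15),(-20,68,15),(0,-68,15),(0,68,15),(23.5,-75,30),(23.5,75,30),(33.5,-75,30),(33.5,75,30),(-7.2,-130,62),(-66,0,19)]:
        X=O+ex*P[0]/1e3+ey*P[1]/1e3;u=proj("wrist",[*X,P[2]/1e3],pose);cv2.circle(v,(int(u[0]*8+.5*8),int(u[1]*8+4)),8,(0,0,255),-1,shift=3)
    cv2.imwrite("pics/w1o.png",cv2.resize(v[0:232,160:360],(680,789),interpolation=cv2.INTER_CUBIC)[:600] if 0 else cv2.resize(v[5:235,165:345],(470,600),interpolation=cv2.INTER_CUBIC))
E
python3 vial.py
```

```text
O [0.5728 0.0421]
[[ 14  64 168]
 [ 14  59 164]
 [ 14  59 165]
 [ 14  58 167]] [[ 14  44 195]
 [ 17  42 170]
 [ 20  14 221]
 [ 20  19 239]
 [ 26   7 241]]
(206, 30, 24, 98)
((537.005859375, 69.04731750488281), (93.34188842773438, 22.2896785736084), 76.9768295288086) board [array([-51.0436, -30.3482]), array([-28.7686, -29.5405]), array([-32.1513,  63.7401]), array([-54.4262,  62.9323])]
stop L/R top row150 [21.1858  3.7882]
stop [27.3232  4.0258]
knobtop [  -7.1566 -109.61  ]
guide [ -7.6428 -82.0435]
vialneckend [-38.3592 -63.3221]
rib? [-1.9095 19.6951]
O [256.8942 100.1083] [0.5728 0.0421]
r1 [238.4526  98.8396] [0.5535 0.0473]
r2 [257.0251  99.5992] [0.5728 0.0421]
stop [284.8803 100.1693] [0.6003 0.0347]
knob [245.3408 228.5169] [ 0.532  -0.0815]
cmid [247.5602  98.8798] [0.5632 0.0447]
```

View pics/w1o.png

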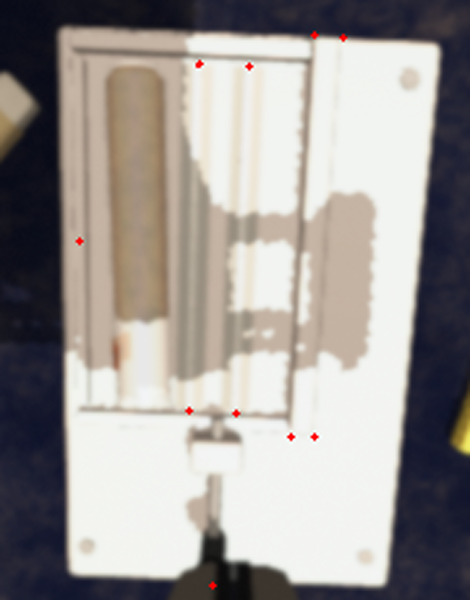

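The markers agree with the seen lip, ribs and stop to within 1–2 mm, and the board is 229x150 mm as it should be. The vial's axis is at board x≈-41, y from +64 to -64, tilted about 2° to the ribs. I'll move above it and check the force noise and step timing.

```bash
cat > c.py <<'E'
from vial import *
ROT=down(yaw)
def W(x,y,tip): # board mm -> TCP
    X=O+ex*x/1e3+ey*y/1e3; return [X[0],X[1],tip/1e3+.088]
def tip():
    p=np.array(arm.get_ee_pos()); q=b(p); return np.array([q[0],q[1],(p[2]-.088)*1e3])
def fb(n=1):
    F=[]
    for i in range(n):
        F.append(arm.get_contact_force())
        if i<n-1: arm.wait(.02)
    F=np.mean(F,0);return np.array([F[:2]@ex,F[:2]@ey,F[2]])
E
python3 - <<'E'
from c import *
print(arm.get_time())
arm.movep(W(-49,0,80),ROT);arm.move_linear(W(-49,0,42),speed=.08);arm.wait(.3)
print(arm.get_time(),tip())
F=[]
for i in range(10): F.append(fb());arm.wait(.02)
print(np.mean(F,0),np.std(F,0))
t=arm.get_time()
for i in range(3):
    arm.move_linear(W(-49,0,41.5-.5*i),speed=.02);print(arm.get_time()-t,tip(),fb())
cv2.imwrite("pics/w2.png",arm.capture("side"))
E
```

```text
4.1667
5.7 [-48.7478   0.0673  42.4197]
[-0.0554 -0.0356  0.1885] [0.7244 0.5618 0.3846]
0.25 [-49.047   -0.0071  41.428 ] [ 1.1175 -0.4999 -0.0468]
0.5 [-49.039   -0.0184  40.9185] [-0.5777  0.6766  0.6396]
0.75 [-49.0222  -0.0145  40.4484] [-0.1549 -0.0152  0.1692]
```

```bash
cat >> c.py <<'E'
def fz(n=4,z0=0.):
    F=[]
    for i in range(n):
        F.append(arm.get_contact_force()[2]); arm.wait(.01)
    return np.mean(F)-z0
def descend(x,y,z,thr=2.0,zmin=33.,z0=0.,step=.3):
    while z>zmin:
        z-=step; arm.move_linear(W(x,y,z),speed=.02); f=fz(4,z0)
        if f>thr:break
    print("contact z cmd",round(z,2),tip(),"F",round(f,2),"t",arm.get_time());return z,f
E
python3 - <<'E'
from c import *
print([arm.get_contact_force()[2] for _ in range(4)])
z0=fz(12);print("z0",z0)
arm.move_linear(W(-49,0,37.5),speed=.03);print(fz(4,z0))
z,f=descend(-49,0,37.5,1.8,z0=z0)
np.save("st.npy",[z,z0])
E
```

```text
[np.float64(-0.09605681418987591), np.float64(-0.09605681418987591), np.float64(-0.09605681418987591), np.float64(-0.09605681418987591)]
z0 -0.05115266527591152
0.489305675111474
contact z cmd 36.3 [-48.7461   0.0161  36.5474] F 1.98 t 8.1833
```

Contact came at a tip height of 36.3–36.5 mm against an expected 36.2 mm. Now I'll roll it up to rib 1, stopping when the force rises.

```bash
cat >> c.py <<'E'
def stroke(x,z,xend,dx,z0,Ft=3.,gain=.06,ff=None,stopF=None,zlo=35.9,zhi=39.8,speed=.02,log=True):
    while x<xend-1e-6:
        x=min(x+dx,xend)
        if ff: z+=ff(x)
        arm.move_linear(W(x,0,z),speed=speed); f=fz(4,z0)
        if log: print(f"x {x:.1f} z {z:.2f} tip {tip().round(2)} F {f:.2f} t {arm.get_time():.2f}")
        if stopF and f>stopF: break
        z=np.clip(z+np.clip(gain*(f-Ft),-.25,.5),zlo,zhi)
    return x,z,f
E
python3 - <<'E'
from c import *
z,z0=np.load("st.npy")
x,z,f=stroke(-49,z,-27,2.,z0,stopF=7.)
np.save("st.npy",[z,z0,x])
cv2.imwrite("pics/w3.png",arm.capture("wrist"))
E
```

```text
x -47.0 z 36.30 tip [-46.64   0.04  36.58] F 3.72 t 8.47
x -45.0 z 36.34 tip [-44.7    0.05  36.59] F 4.16 t 8.75
x -43.0 z 36.41 tip [-42.86   0.07  36.54] F 4.86 t 9.03
x -41.0 z 36.52 tip [-40.96   0.09  36.59] F 4.25 t 9.32
x -39.0 z 36.60 tip [-39.07   0.09  36.58] F 4.41 t 9.60
x -37.0 z 36.68 tip [-37.08   0.02  36.58] F 3.92 t 9.88
x -35.0 z 36.74 tip [-35.07  -0.05  36.62] F 3.27 t 10.17
x -33.0 z 36.76 tip [-33.04  -0.12  36.61] F 2.72 t 10.45
x -31.0 z 36.74 tip [-31.01  -0.14  36.62] F 2.09 t 10.73
x -29.0 z 36.68 tip [-28.96  -0.08  36.63] F 2.39 t 11.02
x -27.0 z 36.65 tip [-26.91   0.01  36.74] F 2.99 t 11.30
```

View pics/w3.png

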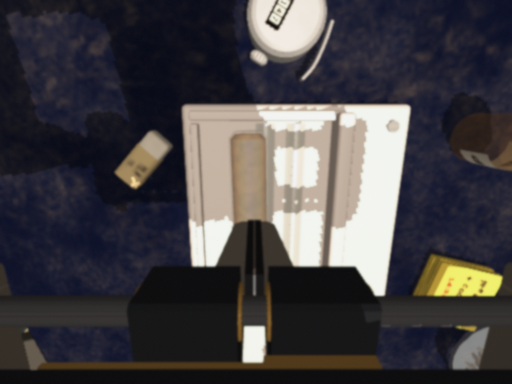

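The vial has rolled to columns 233–266, close to rib 1. I'll measure it.

```bash
cat >> c.py <<'E'
def vialpos(save,r0=120,r1=222):
    pose=(arm.get_ee_pos(),arm.get_ee_rot());im=arm.capture("wrist");cv2.imwrite(save,im)
    return vm(im,pose,r0,r1)
def vm(im,pose,r0,r1):
    hsv=cv2.cvtColor(im,cv2.COLOR_BGR2HSV)
    m=((hsv[...,1]>48)&(hsv[...,0]<25)&(hsv[...,2]<215)&(hsv[...,2]>80)).astype(np.uint8)*255
    m[:r0]=0;m[r1:]=0;m[:,:215]=0;m[:,320:]=0
    m=cv2.morphologyEx(m,cv2.MORPH_OPEN,np.ones((5,5)))
    cs,_=cv2.findContours(m,cv2.RETR_EXTERNAL,cv2.CHAIN_APPROX_NONE);c=max(cs,key=cv2.contourArea)
    out=[]
    bb=cv2.boundingRect(c)
    for r in np.linspace(bb[1]+12,min(bb[1]+bb[3],r1)-6,5).astype(int):
        xs=c[c[:,0,1]==r,0,0]
        a=b(onz("wrist",(xs.min()-.5,r),.0241,pose));d=b(onz("wrist",(xs.max()+.5,r),.0241,pose));out.append([*((a+d)/2),d[0]-a[0]])
    # bottom end
    e=b(onz("wrist",(bb[0]+bb[2]/2,bb[1]),.0241,pose))
    out=np.array(out);s=np.polyfit(out[:,1],out[:,0],1);print(bb,"x@0",round(s[1],2),"slope",round(s[0],4),"widths",out[:,2].round(1),"bottom y",e[1].round(1));return s
E
python3 - <<'E'
from c import *
vm(cv2.imread("pics/w3.png"),(arm.get_ee_pos(),arm.get_ee_rot()),120,222)
E
```

```text
(230, 132, 38, 90) x@0 -29.96 slope -0.0221 widths [23.1 23.5 23.3 23.  23.4] bottom y 63.1
```

The vial is at x≈-30, against the foot of rib 1, and nearly parallel. I'll lift, re-seat behind the contact point and roll it over rib 1.

```bash
cat >> c.py <<'E'
def over(x,z,xend,z0,crest_tip,dx=1.0,Ft=3.5,gain=.1):
    zmax=z
    while x<xend-1e-6:
        x+=dx
        arm.move_linear(W(x,0,z),speed=.02); f=fz(4,z0)
        print(f"x {x:.1f} z {z:.2f} tipz {tip()[2]:.2f} F {f:.2f} t {arm.get_time():.2f}")
        zmax=max(zmax,tip()[2])
        if f>14: print("HIGH");arm.move_linear(W(x,0,z+1),speed=.02);break
        if f<.6 and zmax>38: print("dropped");break
        z=np.clip(z+np.clip(gain*(f-Ft),-.15,.6),35.8,40.2)
    return x,z,f
E
python3 - <<'E'
from c import *
z,z0,x=np.load("st.npy")
arm.move_linear(W(x,0,z+4),speed=.04)
arm.move_linear(W(-39.5,0,40.5),speed=.08);arm.wait(.1)
z0=fz(8);print("z0",z0);s=vialpos("pics/w4.png")
arm.move_linear(W(-39.5,0,37),speed=.04)
z,f=descend(-39.5,0,37,1.5,z0=z0)
np.save("st.npy",[z,z0,-39.5])
x,z,f=over(-39.5,z,-12,z0,0)
np.save("st.npy",[z,z0,x])
vialpos("pics/w5.png")
E
```

```text
z0 -0.004897338302129961
(242, 131, 36, 91) x@0 -34.82 slope -0.0239 widths [22.9 22.7 23.1 22.8 23.2] bottom y 63.5
contact z cmd 36.4 [-39.2871  -0.0239  36.6277] F 1.52 t 12.9417
x -38.5 z 36.40 tipz 36.63 F 2.66 t 13.22
x -37.5 z 36.32 tipz 36.56 F 4.30 t 13.51
x -36.5 z 36.40 tipz 36.54 F 4.73 t 13.79
x -35.5 z 36.52 tipz 36.58 F 4.56 t 14.07
x -34.5 z 36.63 tipz 36.57 F 3.89 t 14.36
x -33.5 z 36.66 tipz 36.61 F 3.98 t 14.64
x -32.5 z 36.71 tipz 36.63 F 3.14 t 14.93
x -31.5 z 36.68 tipz 36.61 F 2.85 t 15.21
x -30.5 z 36.61 tipz 36.63 F 4.05 t 15.49
x -29.5 z 36.67 tipz 36.76 F 4.36 t 15.78
x -28.5 z 36.75 tipz 36.88 F 4.91 t 16.06
x -27.5 z 36.89 tipz 36.95 F 5.46 t 16.34
x -26.5 z 37.09 tipz 37.08 F 4.74 t 16.62
x -25.5 z 37.21 tipz 37.32 F 6.05 t 16.91
x -24.5 z 37.47 tipz 37.56 F 5.27 t 17.19
x -23.5 z 37.65 tipz 37.81 F 5.89 t 17.48
x -22.5 z 37.89 tipz 38.07 F 6.00 t 17.76
x -21.5 z 38.13 tipz 38.35 F 6.00 t 18.04
x -20.5 z 38.38 tipz 38.55 F 5.66 t 18.32
x -19.5 z 38.60 tipz 38.74 F 5.90 t 18.61
x -18.5 z 38.84 tipz 38.92 F 5.23 t 18.89
x -17.5 z 39.01 tipz 39.08 F 5.44 t 19.18
x -16.5 z 39.21 tipz 39.19 F 4.40 t 19.46
x -15.5 z 39.30 tipz 39.28 F 4.04 t 19.74
x -14.5 z 39.35 tipz 39.37 F 4.51 t 20.02
x -13.5 z 39.45 tipz 39.40 F 3.86 t 20.31
x -12.5 z 39.49 tipz 39.41 F 3.31 t 20.59
x -11.5 z 39.47 tipz 39.38 F 3.33 t 20.88
(220, 132, 38, 90) x@0 -21.3 slope -0.0075 widths [24.1 23.2 23.6 24.  23.8] bottom y 62.8
```

View pics/w5.png

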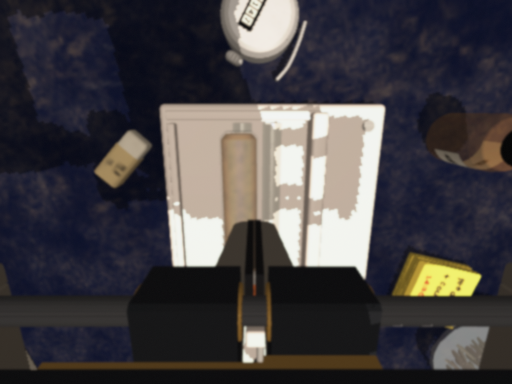

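The vial is on the crest of rib 1, with the force steady at 3–6 N. I'll carry on past it.

Run:
```python
from c import *
z,z0,x=np.load("st.npy")
x,z,f=over(x,z,-2,z0,0,Ft=2.8)
np.save("st.npy",[z,z0,x])
vialpos("pics/w6.png")
```

```text
x -10.5 z 39.45 tipz 39.37 F 2.38 t 21.21
x -9.5 z 39.41 tipz 39.28 F 1.66 t 21.49
x -8.5 z 39.30 tipz 39.19 F 1.83 t 21.77
x -7.5 z 39.20 tipz 39.07 F 1.38 t 22.06
x -6.5 z 39.06 tipz 38.92 F 0.78 t 22.34
x -5.5 z 38.91 tipz 38.79 F -0.05 t 22.62
dropped
(216, 132, 37, 90) x@0 -18.5 slope -0.0034 widths [23.4 23.8 23.5 23.3 23. ] bottom y 62.9
```

View pics/w6.png

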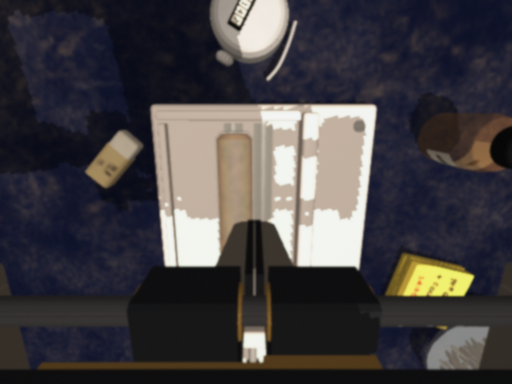

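Run:
```python
from c import *
arm.wait(.3);z,z0,x=np.load("st.npy");print(fz(6,z0),tip())
vialpos("pics/w7.png")
```

```text
-0.22369254152011112 [-5.5381 -0.0189 38.8838]
(216, 133, 37, 89) x@0 -18.46 slope -0.0036 widths [23.4 23.8 23.5 23.3 23. ] bottom y 62.3
```

The force is zero and the vial rests around the crest, under the rear edge of the tips. I'll lift straight up and see which way it settles.

Run:
```python
from c import *
arm.move_linear(W(-5.5,0,42.5),speed=.03);arm.wait(.2)
vialpos("pics/w8.png");print(arm.get_time())
```

```text
(229, 132, 36, 90) x@0 -10.91 slope 0.0017 widths [23.2 23.6 22.7 23.1 22.8] bottom y 62.7
23.5917
```

View pics/w8.png

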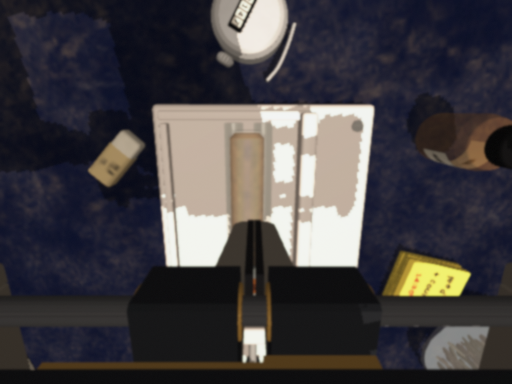

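The vial dropped into the middle cradle. It measures x=-10.9 against a nominal -10, so the frame bias is about -0.9 mm, and the slope is 0.002. Next I'll press it there and roll it over rib 2, starting the contact near the front of the tips.

Run:
```python
from c import *
arm.move_linear(W(-20.5,0,41),speed=.08);arm.wait(.15)
z0=fz(10);print("z0",z0)
arm.move_linear(W(-20.5,0,37.2),speed=.04)
z,f=descend(-20.5,0,37.2,2.2,z0=z0)
arm.wait(.25);print("held",fz(6,z0))
np.save("st.npy",[z,z0,-20.5])
x,z,f=over(-20.5,z,8,z0,0,Ft=3.2)
np.save("st.npy",[z,z0,x])
vialpos("pics/w9.png")
```

```text
z0 -0.1305128941343426
contact z cmd 35.7 [-20.3129   0.0426  36.0258] F 4.57 t 25.8333
held 5.232616402603739
x -19.5 z 35.70 tipz 36.18 F 6.77 t 26.42
x -18.5 z 36.06 tipz 36.41 F 6.56 t 26.70
x -17.5 z 36.39 tipz 36.69 F 6.78 t 26.98
x -16.5 z 36.75 tipz 37.04 F 6.54 t 27.27
x -15.5 z 37.08 tipz 37.40 F 6.59 t 27.55
x -14.5 z 37.42 tipz 37.74 F 6.82 t 27.83
x -13.5 z 37.79 tipz 38.01 F 5.88 t 28.12
x -12.5 z 38.05 tipz 38.31 F 5.88 t 28.40
x -11.5 z 38.32 tipz 38.55 F 5.34 t 28.68
x -10.5 z 38.54 tipz 38.73 F 5.35 t 28.97
x -9.5 z 38.75 tipz 38.91 F 5.29 t 29.25
x -8.5 z 38.96 tipz 39.07 F 5.25 t 29.53
x -7.5 z 39.16 tipz 39.18 F 4.55 t 29.82
x -6.5 z 39.30 tipz 39.31 F 4.14 t 30.10
x -5.5 z 39.39 tipz 39.38 F 4.33 t 30.38
x -4.5 z 39.51 tipz 39.47 F 3.80 t 30.67
x -3.5 z 39.57 tipz 39.51 F 3.52 t 30.95
x -2.5 z 39.60 tipz 39.58 F 3.57 t 31.23
x -1.5 z 39.64 tipz 39.61 F 2.96 t 31.52
x -0.5 z 39.61 tipz 39.58 F 3.80 t 31.80
x 0.5 z 39.67 tipz 39.59 F 3.07 t 32.08
x 1.5 z 39.66 tipz 39.60 F 2.84 t 32.37
x 2.5 z 39.62 tipz 39.60 F 2.88 t 32.65
x 3.5 z 39.59 tipz 39.59 F 2.45 t 32.93
x 4.5 z 39.52 tipz 39.54 F 2.97 t 33.22
x 5.5 z 39.49 tipz 39.46 F 2.86 t 33.50
x 6.5 z 39.46 tipz 39.39 F 1.58 t 33.78
x 7.5 z 39.31 tipz 39.29 F 2.41 t 34.07
x 8.5 z 39.23 tipz 39.16 F 1.89 t 34.35
(229, 132, 37, 90) x@0 4.05 slope -0.0071 widths [23.4 23.8 23.6 24.  23.7] bottom y 62.9
```

View pics/w9.png

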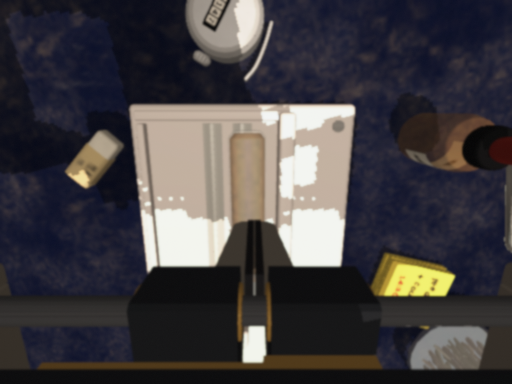

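The vial is past the crest of rib 2, with both ribs now on its near side. I'll ease it a little further down the far flank and then lift.

Run:
```python
from c import *
z,z0,x=np.load("st.npy")
x,z,f=over(x,z,14,z0,0,Ft=2.5,gain=.12)
arm.wait(.2)
arm.move_linear(W(x,0,44),speed=.03);arm.wait(.3)
vialpos("pics/w10.png");print(arm.get_time())
```

```text
x 9.5 z 39.10 tipz 39.05 F 1.62 t 34.68
x 10.5 z 38.99 tipz 38.90 F 1.17 t 34.97
x 11.5 z 38.84 tipz 38.75 F 1.45 t 35.25
x 12.5 z 38.72 tipz 38.43 F -0.05 t 35.53
dropped
(235, 131, 37, 91) x@0 11.6 slope -0.0071 widths [24.  23.7 23.5 23.9 23.7] bottom y 63.2
36.4083
```

View pics/w10.png

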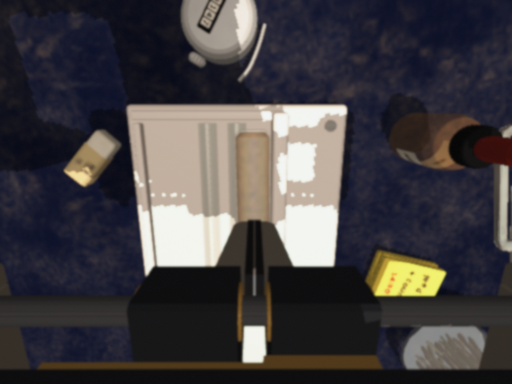

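The vial lies in the last cradle, measured x=11.6 against a nominal 10.5 ±0.5, with both ribs behind it. Now for the bolt: I'll go behind the knob and check where it stands.

Run:
```python
from c import *
arm.move_linear(W(12.5,0,90),speed=.15)
arm.movep(W(-7.5,-163,75),ROT);arm.wait(.1)
pose=(arm.get_ee_pos(),arm.get_ee_rot());np.save("pose11.npy",np.array(pose))
im=arm.capture("wrist");cv2.imwrite("pics/w11.png",im);print(arm.get_time())
X=O+ex*-.0072-ey*.130
print(proj("wrist",[*X,.062],pose),proj("wrist",[*X,.014],pose))
```

```text
37.7167
[254.772  181.6185] [254.6366 167.6707]
```

View pics/w11.png

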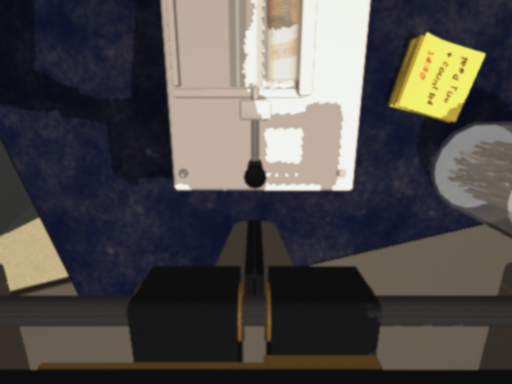

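The knob cap is at (255,176). The prediction was (254.8,181.6), about 3 mm off along y only, so it stands centred ahead of the tips. I'll go down behind it and push with force feedback.

Run:
```python
from c import *
pose=np.load("pose11.npy");print("knob",b(onz("wrist",(255,176),.062,pose)),"edge",b(onz("wrist",(265,190),.012,pose)))
arm.move_linear(W(-7.5,-163,25),speed=.1);arm.wait(.1)
f0=fb(8);print("f0",f0,tip())
y=-163
arm.move_linear(W(-7.5,-152,25),speed=.05);print(fb(4)-f0)
y=-152
while y<-105:
    y+=2 if y<-119 else 1
    arm.move_linear(W(-7.5,y,25),speed=.03);f=fb(4)-f0
    print(y,tip().round(1),f.round(1),round(arm.get_time(),2))
    if f[1]<-9: break
```

```text
knob [  -7.0603 -126.2755] edge [   1.4713 -149.2414]
f0 [ 0.0285 -0.073   0.3644] [  -6.9425 -163.0504   25.804 ]
[-0.1083 -0.1521 -0.6582]
-150 [  -7.5 -150.    25. ] [-0.   0.2 -0.5] 39.3
-148 [  -7.5 -147.9   25. ] [ 0.   0.  -0.6] 39.6
-146 [  -7.5 -145.9   25. ] [ 0.2 -0.2 -0.3] 39.9
-144 [  -7.4 -144.1   25. ] [-0.2 -1.2 -0.2] 40.2
-142 [  -7.4 -142.    25. ] [ 0.1 -1.6 -0.8] 40.5
-140 [  -7.5 -139.9   25. ] [-0.1 -1.8 -0.7] 40.8
-138 [  -7.5 -137.9   25. ] [ 0.5 -1.8 -0.2] 41.1
-136 [  -7.5 -135.9   25. ] [ 0.5 -1.7 -0. ] 41.4
-134 [  -7.5 -133.9   25. ] [ 0.6 -1.2  0.2] 41.7
-132 [  -7.5 -131.9   25. ] [ 0.5 -1.6  0.1] 42.0
-130 [  -7.5 -129.9   25. ] [ 0.2 -1.5 -0.2] 42.3
-128 [  -7.5 -127.9   25. ] [ 0.4 -1.6 -0.1] 42.6
-126 [  -7.5 -125.9   25. ] [ 0.8 -1.5 -0.3] 42.9
-124 [  -7.5 -123.9   25. ] [ 0.5 -1.6 -0.2] 43.2
-122 [  -7.5 -121.9   25. ] [ 0.5 -1.6 -0.3] 43.5
-120 [  -7.5 -119.9   25. ] [ 0.4 -1.8  0.1] 43.8
-118 [  -7.5 -117.9   25. ] [ 0.3 -1.6 -0.4] 44.1
-117 [  -7.5 -117.    25. ] [ 0.5 -2.5 -0.3] 44.4
-116 [  -7.5 -116.7   25. ] [ 0.2 -5.5 -0.1] 44.7
-115 [  -7.4 -116.4   25.1] [ 0.  -8.7  0.2] 45.0
-114 [  -7.4 -116.1   25.1] [  0.1 -12.1  -0.3] 45.3
```

The bolt moved about 29 mm at around 1.7 N, then met a hard stop (12 N). I'll back off, raise and check.

Run:
```python
from c import *
arm.move_linear(W(-7.5,-140,25),speed=.08)
arm.move_linear(W(-7.5,-140,80),speed=.12);arm.wait(.1)
pose=(arm.get_ee_pos(),arm.get_ee_rot());np.save("pose12.npy",np.array(pose))
cv2.imwrite("pics/w12.png",arm.capture("wrist"))
arm.move_linear(W(-7.5,-115,230),speed=.2);arm.wait(.1)
pose=(arm.get_ee_pos(),arm.get_ee_rot());np.save("pose13.npy",np.array(pose))
im=arm.capture("wrist");cv2.imwrite("pics/w13.png",im)
cv2.imwrite("pics/w13c.png",cv2.resize(im[20:240,130:400],(736,600),interpolation=cv2.INTER_CUBIC));cv2.imwrite("pics/s13.png",arm.capture("side"));print(arm.get_time())
X=O+ex*-.0072-ey*.100;print("knob home pred",proj("wrist",[*X,.062],np.load("pose12.npy")))
```

```text
47.6417
knob home pred [256.4404 167.8919]
```

View pics/w12.png

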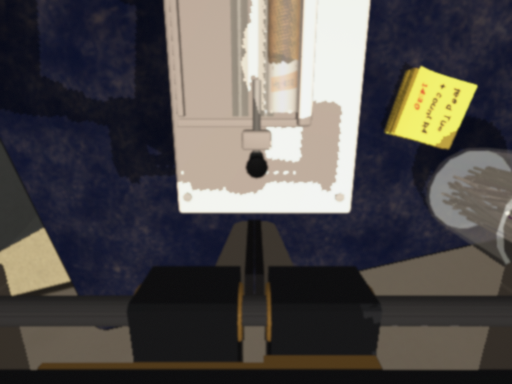

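View pics/w13c.png

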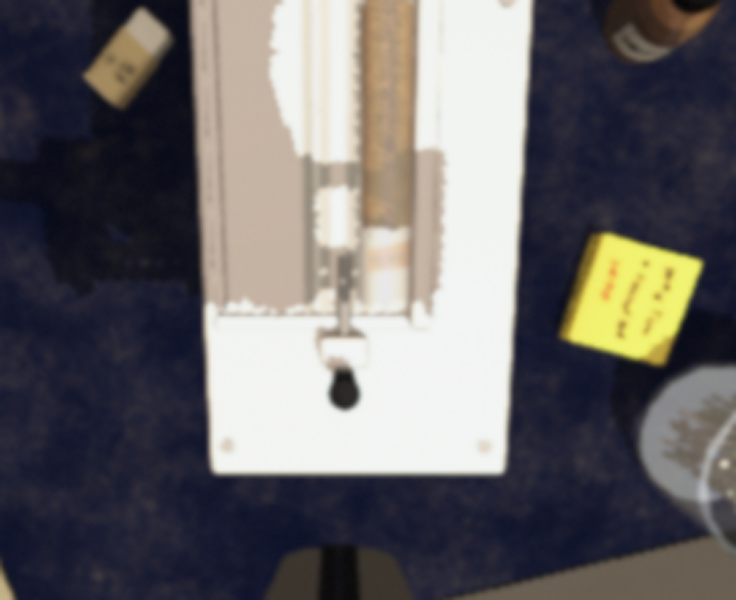

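Run:
```python
from c import *
for k in (11,12):
    im=cv2.imread(f"pics/w{k}.png");pose=np.load(f"pose{k}.npy")
    g=(im.max(2)<45).astype(np.uint8);g[:150]=0;g[190:]=0;g[:,:243]=0;g[:,268:]=0
    ys,xs=np.nonzero(g);r=np.bincount(ys);bot=np.max(np.nonzero(r>=5)[0])
    w=[(y,r[y]) for y in range(bot-14,bot+1)];print("cap bottom row",bot,"->",b(onz("wrist",(255.5,bot+.5),.062,pose)))
print(arm.get_time(),fb(3));arm.close_job()
```

```text
cap bottom row 186 -> [  -6.7165 -133.2683]
cap bottom row 176 -> [  -7.8083 -105.7574]
47.6417 [ 0.2905 -0.1409  0.2761]
the job is handed in; nothing more can be done
```

The vial is in the last cradle with the bolt pushed home behind it, and I handed the job in at about 48 s of the 72 s allowed. No verdict is reported back, so the result below rests on my own checks.

- **Rolling:** I rolled the vial with closed fingertips on its top only, pressing at about 2–7 N by the force readings. It went up to rib 1, over it into the middle cradle, then over rib 2 into the last cradle. The tips never went below about 36 mm while touching the vial. On rib 1 it rolled back about 5 mm when I lifted to re-seat the fingers. It then rested on that crest until I lifted, and dropped forward into the middle cradle.
- **Vial position:** With the fingers lifted off and before the bolt was pushed, it measured x = 11.6 mm (nominal 10.5), about 1 mm off sideways and 0.007 rad from parallel. After the bolt push I checked it only by eye. It still lay between rib 2 and the stop, with the rod behind it.
- **Bolt:** It slid at about 1.7 N to a hard stop at 12 N. The cap moved 27.5 mm in the images and the tips travelled about 28.5 mm, against a nominal 30 mm.
- **What disagreed:** My y estimate of the knob was about 3 mm off, which I put down to calibration. The travel figures fall 1.5–2.5 mm short of 30 mm. I trusted the hard stop over them.
- **Other things:** I never went near the eraser, notes, cup, dropper bottle, tally counter or purple look-alike. The eraser, notes, cup and bottle appear in the last close-up with nothing looking out of place. I did not measure any of them.

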